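# Two-item check before a dressing change

## Task

Answer the item check for a dressing change: point at the blue ointment jar, then at the small dropper bottle with the red cap, each time holding the closed fingertips about 3 cm above the middle of its top, without touching it, for a full two seconds. Carry the hand high between items so that it points at nothing else, then press the green button of the check pad fully down and let it spring back. Grip nothing, and do not touch or shift the jar, the dropper bottles, the vial or the tape roll.

Things in the scene. Friction and masses are not known exactly. Their poses are not given: they have to be found in the camera images.
- ointment_jar: target 1: small blue jar with a blue screw lid, 36 mm in diameter, 53 mm high, loose; origin at the centre of its underside, z up
- ointment_jar_top (a point): centre of the top of the jar's lid
- dropper_3: target 2: small white dropper bottle with a red pointed cap, 29 mm in diameter, 86 mm high, loose; origin at the centre of its underside, z up
- dropper_3_top (a point): tip of the red cap, on the bottle's axis
- dropper_1: not asked for: the same dropper bottle with a white pointed cap, 29 mm in diameter, 86 mm high, loose; origin at the centre of its underside
- dropper_1_top (a point): tip of the white cap, on the bottle's axis
- vial_1: not asked for: clear glass vial with a dark cap, 29 mm in diameter, 74 mm high, loose; origin at the centre of its underside
- vial_1_top (a point): centre of the top of the vial's cap
- tape_roll: not asked for: roll of white tape lying flat, 69 mm in diameter, 25 mm high, loose; origin at the centre of its underside
- tape_roll_top (a point): centre of the roll's hole, level with its upper face
- check_pad: flat check pad, grey top with a white rim, fixed to the worktop, 78 x 100 mm, 20 mm high, with a black window at its far (+x) end and a round green button; origin at the centre of its underside, x away from the robot at yaw 0, z up
- confirm_top (a point): centre of the top face of the green button (32 mm in diameter, in a black collar 48 mm in diameter that rises to 32 mm above the worktop); 42 mm above the worktop when up, 12 mm nearer the robot than the pad's centre at yaw 0; moves with the button, which is pressed straight down
- confirm (a joint): travel of the green button: 0 up, 0.006 m fully down; a spring brings it back; fully down takes 4 N
Things that resemble listed ones, but are neither listed nor needed, are in the scene too. Leave any orange look-alike of the ointment_jar alone.

How it is judged:
By the outcome, as a careful person would: the job done as asked, in the order asked, and still so for the second after the job is handed in, with the robot touching nothing.
It also fails if it takes over 58 s, if anything falls off the work surface, if the arm or the gripper's body presses on something with over 40 N, if the wrist force passes 120 N, or if a joint passes its speed limit or range.

## Robot

A 7-joint arm with a two-finger parallel gripper is mounted at the origin on a cart in front of the work surface, level with it; the furniture and walls round the work are solid. World frame = base frame: x ahead of the robot, y to its left, z up, the work surface at z = 0. Lengths are in m, angles in rad, forces in N, time in s.
With the tool pointing down it reaches from about 0.4 to 0.85 m from the base axis. Payload 4.5 kg.
Tool frame: the origin (TCP) lies midway between the tips of the shut fingers; the grasp point (between the pads) lies 19 mm behind it; z points along the fingers, y is the direction in which the jaws open and shut (so a half turn about z gives the same grasp; the last joint's range is limited). The gripper opens to 88 mm and grips with 3 to 60 N. Pads are 18 mm wide; open, the fingers measure 123 mm over their backs; the gripper's body (75 mm by 187 mm) begins 45 mm behind the grasp point.
Start: joints at [1.279, 0.689, -0.195, 1.565, 0.157, 0.902, -0.215], TCP at [0.2, -0.592, 0.239] pointing down, gripper open.
Joint ranges: [-3.01, 3.01], [-0.46, 2.08], [-1.47, 1.51], [0.13, 2.56], [-1, 4.14], [0.04, 2.09], [-2.66, 2.66]. Speed limits (rad/s): [2.57, 2.57, 3.14, 3.14, 3.14, 3.14, 3.14].

## Interface

Orientations are given as a unit quaternion [x, y, z, w].
In Python, from plant import r gives the robot as it stands.
- The arm moves only by the tool play_rows, never from a script. Its argument "targets" is a list of rows, each an object of numbers: "jaw": the closure, from 0 (fully open) to 1 (shut); "dx", "dy", "dz": the shift along the tool's x, y, z in m; "yaw": the turn about the tool's z in rad. A call has exactly 5 rows; each row shifts and turns the pose as measured when the row begins, along the tool's axes as they then stand; what a row does not reach is not made up. A row lasts 1/10 s, in which the tool goes at most 50 mm and 8.59 degrees, less where a joint would pass 70% of its speed; a pose out of reach is approached as far as the arm can. A call with a gripper value outside its range is refused whole. The fingers move at their own pace and stop on an object; "squeeze" is the grip in N (left out, the last holds). Time passes only in rows, so rows that do not move let the fingers close, or fill a call up. It gives the time, the measured TCP pose, the force and the opening at its end, in the units of the state.
- r.get_state(): the state, without advancing time (a new reading comes with each control period).
- r.snapshot(name): name is "scene" or "top" or "wrist"; returns a dict with "frame" (480x640x3 uint8, red, green, blue), "z_map" (480x640 float32, m along the optical axis (not along the pixel's ray), 0 where there is no reading), "mtx" (3x3 intrinsics, pixels), "position" and "orientation" of the camera in the world; the wrist camera has in their place "T_tool_cam" (4x4, takes a point from camera to tool coordinates, whose origin is the TCP and whose axes are the flange's). Camera axes: x right, y up, looking along -z (the intrinsics and any distortion apply to the point x, -y, -z); pixel columns grow to the right and rows downward; lengths in m; the calibration is good to about 2 mm. A picture is of the moment at which its call begins: read the wrist's pose just before it.
- r.finish_job(): hands the job in, once; it reports no verdict.
The state is a dict: "clock": time; "q": joint angles; "qd": joint speeds; "joint_torque": joint torques, N m; "tool_pos": TCP position; "eef_rot": TCP orientation; "contact_force": force on the tool from outside, world axes, zero at the start; "moment": the same for the moment, N m; "opening": opening from 0.0 (shut) to 1.0 (fully open).
Only numpy, scipy, OpenCV 4.12 (cv2) and the standard library are available. Lean on these libraries where they do the work, as an engineer would, in place of code of your own. Each camera call takes 0.05 s, during which the arm holds its last target.

## Working session

There is one attempt and no reset: what is moved stays moved. The work goes in short steps, Python scripts to look and compute and a tool call to move; the robot and the scene stay as the last step left them, time stands still between calls to the robot, and variables do not carry over. Pictures are saved under pics/ and viewed, and the job is handed in when it is done.

Besides the shell and the picture viewer there is one more tool, called after "Call:" as a command line: name --argument value ..., lists and objects as JSON in quotes. play_rows: Moves the arm, as the interface text tells. Its arguments: {"type":"object","properties":{"targets":{"type":"array"},"squeeze":{"type":"number"}},"required":["targets"]}

```bash
ls; mkdir -p pics; python3 - <<'E'
from plant import r
import cv2,numpy as np
s=r.get_state();print({k:np.round(v,3).tolist() for k,v in s.items()})
for n in("scene","top"):
    d=r.snapshot(n);cv2.imwrite(f"pics/{n}0.png",d["frame"][:,:,::-1]);print(n,d["mtx"],d["position"],d["orientation"],[k for k in d])
E
```

```text
pics
{'clock': 0.0, 'q': [1.279, 0.69, -0.195, 1.566, 0.157, 0.903, -0.215], 'qd': [-0.001, -0.001, 0.001, 0.0, 0.0, 0.003, 0.001], 'joint_torque': [-0.0, -52.757, -1.267, -15.343, -0.053, 0.007, 0.0], 'tool_pos': [0.2, -0.592, 0.238], 'eef_rot': [0.987, 0.162, -0.0, -0.001], 'contact_force': [0.037, -0.383, -0.197], 'moment': [-0.011, -0.024, 0.037], 'opening': 0.999}
scene [[473.67544414   0.         322.36703607]
 [  0.         473.67544414 234.26759237]
 [  0.           0.           1.        ]] [0.18198046 0.57961908 0.4849308 ] [-0.10737452  0.49989577  0.83469755 -0.20458478] ['frame', 'z_map', 'mtx', 'position', 'orientation']
top [[472.91537153   0.         319.42589493]
 [  0.         472.91537153 238.03273571]
 [  0.           0.           1.        ]] [ 0.36860026 -0.10061402  0.90399568] [-0.0681953   0.05447983  0.70532526 -0.7034896 ] ['frame', 'z_map', 'mtx', 'position', 'orientation']
```

View pics/scene0.png

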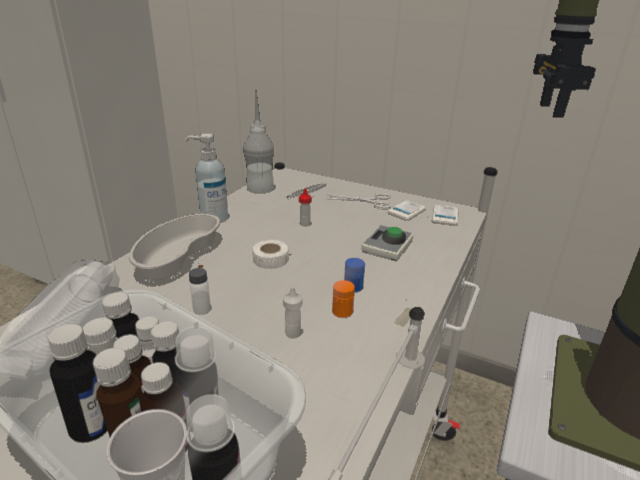

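View pics/top0.png

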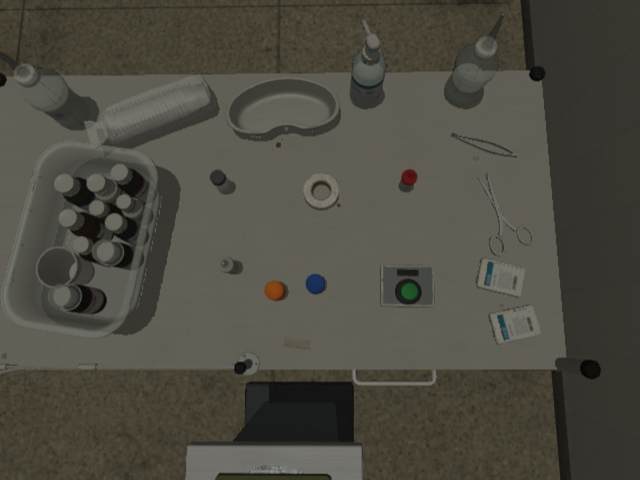

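The scene view shows the blue jar at (355,275), orange look-alike at (343,299), the red-capped dropper at (305,207) and the pad at (388,240). In the top view they are at: jar (316,284), red cap (409,177), green button (409,291), tape (321,191), vial (218,178), white dropper (227,265).

```bash
cat > h.py <<'E'
import numpy as np,cv2
from scipy.spatial.transform import Rotation as R
def ray(d,u,v):
    K=d["mtx"];x=(u-K[0,2])/K[0,0];y=(v-K[1,2])/K[1,1]
    Rm=R.from_quat(d["orientation"]).as_matrix()
    return np.array(d["position"]),Rm@np.array([x,-y,-1.])
def plane(d,u,v,z):
    p,k=ray(d,u,v);return p+k*(z-p[2])/k[2]
def depth(d,u,v):
    p,k=ray(d,u,v);return p+k*d["z_map"][int(v),int(u)]
def cloud(d,m):
    v,u=np.nonzero(m);return np.array([depth(d,a,b) for a,b in zip(u,v) if d["z_map"][b,a]>0])
HUE={"blue":(108,130),"red":(0,5),"green":(55,80),"orange":(6,16)}
def mask(d,c,near,rad=22):
    h=cv2.cvtColor(d["frame"],cv2.COLOR_RGB2HSV);lo,hi=HUE[c]
    m=cv2.inRange(h,(lo,140,40),(hi,255,255))
    if c=="red": m|=cv2.inRange(h,(174,140,40),(180,255,255))
    z=np.zeros_like(m);cv2.circle(z,near,rad,255,-1);return m&z
E
python3 - <<'E'
from plant import r
from h import *
np.set_printoptions(precision=4,suppress=True)
T=r.snapshot("top");S=r.snapshot("scene")
nt=dict(blue=(316,284),red=(409,177),green=(409,291),orange=(275,290));ns=dict(blue=(355,275),red=(305,197),green=(395,234),orange=(343,299))
for c in nt:
  for n,d,near in(("top",T,nt[c]),("scene",S,ns[c])):
    m=mask(d,c,near);P=cloud(d,m)
    if len(P)==0: print(c,n,"none",m.sum());continue
    zt=np.percentile(P[:,2],97)
    Q=P[P[:,2]>zt-.006]
    v,u=np.nonzero(m)
    (cx,cy),rr=cv2.minEnclosingCircle(np.stack([u,v],1).astype(np.float32))
    print(c,n,len(P),"top z",zt,"topslice mid",(Q.min(0)+Q.max(0))/2,"ext",np.ptp(Q,axis=0),"circ",cx,cy,rr,"median px",u.mean(),v.mean())
for n,(u,v) in dict(vial=(218,178),d1=(227,265),tape=(312,191),table=(350,230)).items(): print(n,depth(T,u,v))
for n,d in (("top",T),("scene",S)):
  for c,near in (nt if n=="top" else ns).items():
    x,y=near;g=cv2.resize(d["frame"][y-40:y+40,x-40:x+40,::-1],None,fx=5,fy=5,interpolation=0);cv2.imwrite(f"pics/c_{n}_{c}.png",g)
a=np.vstack([np.hstack([cv2.imread(f"pics/c_{n}_{c}.png") for c in("blue","red","green")]) for n in("top","scene")])
cv2.imwrite("pics/crops.png",cv2.resize(a,(800,533)))
E
```

```text
blue top 265 top z 0.05505861849918752 topslice mid [ 0.4352 -0.0751  0.0526] ext [0.0307 0.0307 0.007 ] circ 314.8863525390625 283.3409118652344 9.201980590820312 median px 314.79622641509434 283.39622641509436
blue scene 73 top z 0.05161875631091889 topslice mid [ 0.4467 -0.0782  0.0514] ext [0.0069 0.0132 0.0024] circ 353.5 274.5 16.140111923217773 median px 356.2739726027397 279.36986301369865
red top 182 top z 0.08354368132714304 topslice mid [ 0.629  -0.2493  0.0829] ext [0.0082 0.0094 0.0106] circ 409.0106506347656 176.8829803466797 7.727712154388428 median px 408.95054945054943 176.77472527472528
red scene 114 top z 0.08090664114077639 topslice mid [ 0.6281 -0.2456  0.0798] ext [0.0056 0.009  0.0088] circ 304.9337463378906 196.1024169921875 7.163620948791504 median px 304.5877192982456 197.39473684210526
green top 225 top z 0.04436072144547373 topslice mid [ 0.4221 -0.2459  0.0416] ext [0.0289 0.0291 0.0064] circ 408.9285583496094 291.0714416503906 8.586394309997559 median px 408.92035398230087 291.03097345132744
green scene 2 top z 0.04010257195337863 topslice mid [ 0.4293 -0.2479  0.04  ] ext [0.0022 0.0057 0.0003] circ 391.0 228.5 1.1181340217590332 median px 391.0 228.5
orange top 315 top z 0.055041714563544515 topslice mid [ 0.4236 -0.0021  0.053 ] ext [0.0325 0.0328 0.0079] circ 274.86956787109375 290.4347839355469 10.45026683807373 median px 274.7088607594937 290.2753164556962
orange scene 689 top z 0.05187084850745958 topslice mid [ 0.4224 -0.0008  0.0494] ext [0.0339 0.0359 0.0068] circ 343.0 298.5 18.200374603271484 median px 342.88133140376266 298.34008683068015
vial [0.6274 0.1017 0.0717]
d1 [0.4665 0.0793 0.0739]
tape [ 0.6209 -0.0686  0.003 ]
table [ 0.5434 -0.1427 -0.0025]
```

View pics/crops.png

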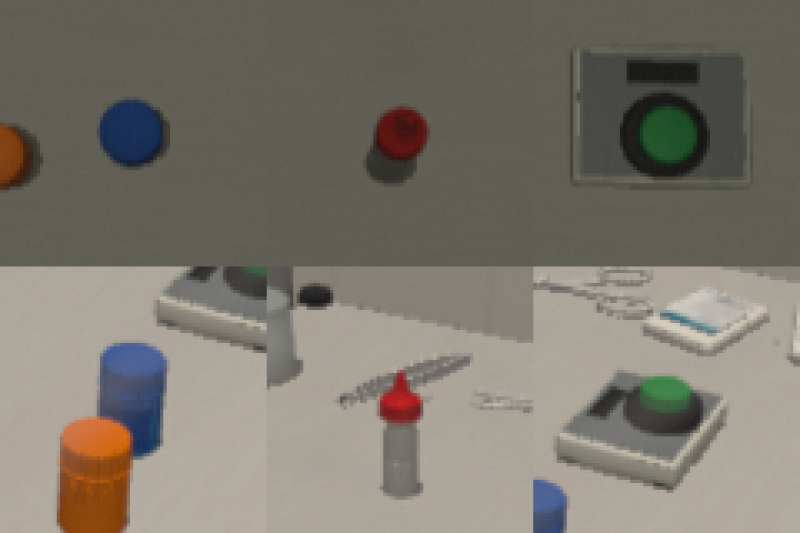

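```bash
python3 - <<'E'
from plant import r
from h import *
np.set_printoptions(precision=4,suppress=True)
T=r.snapshot("top");S=r.snapshot("scene")
print("jar top view", plane(T,314.9,283.35,.053),"orange",plane(T,274.8,290.4,.053))
print("btn top view", plane(T,408.95,291.05,.042))
for z in(.055,.065,.086):print("red top view z",z,plane(T,408.95,176.85,z))
hS=cv2.cvtColor(S["frame"],cv2.COLOR_RGB2HSV);hT=cv2.cvtColor(T["frame"],cv2.COLOR_RGB2HSV)
m=mask(S,"red",(305,197));v,u=np.nonzero(m)
for row in range(v.min(),v.max()+1): print(row,u[v==row].min(),u[v==row].max(),end=' | ')
# blue lid top / green top in scene with looser mask
for c,(lo,hi),near,z in(("jar",(100,130),(355,267),.053),("btn",(50,90),(395,233),.042)):
    m=cv2.inRange(hS,(lo,70,30),(hi,255,255));zz=np.zeros_like(m);cv2.circle(zz,near,24,255,-1);m&=zz
    v,u=np.nonzero(m);print("\n",c)
    for row in range(v.min(),v.max()+1):
        a=u[v==row]
        if len(a):print(row,a.min(),a.max(),S["frame"][row,int(a.mean())],end=' | ')
print("\ntip",plane(S,305,188.5,.086))
print("body? dropper bottom", )
E
```

```text
jar top view [ 0.4353 -0.0759  0.053 ] orange [ 0.4228 -0.0039  0.053 ]
btn top view [ 0.4219 -0.2457  0.042 ]
red top view z 0.055 [ 0.6323 -0.2506  0.055 ]
red top view z 0.065 [ 0.6292 -0.2489  0.065 ]
red top view z 0.086 [ 0.6227 -0.2452  0.086 ]
189 304 305 | 190 304 305 | 191 304 306 | 192 303 306 | 193 303 306 | 194 302 307 | 195 300 309 | 196 299 310 | 197 299 310 | 198 299 310 | 199 299 310 | 200 299 310 | 201 299 310 | 202 301 309 | 203 303 305 | 
 jar
258 350 358 [ 82 100 151] | 259 347 360 [ 70  95 154] | 260 346 362 [ 74  97 153] | 261 346 363 [ 75  98 152] | 262 346 363 [ 78  98 152] | 263 346 364 [ 79  99 150] | 264 346 364 [ 79  99 149] | 265 346 364 [ 80 100 149] | 266 346 363 [ 80  98 147] | 267 346 363 [ 79  95 139] | 268 346 363 [ 75  85 119] | 269 345 363 [ 74  80 104] | 270 347 363 [ 71  80 106] | 271 347 363 [ 70  79 106] | 272 347 363 [ 69  78 107] | 273 348 363 [ 66  78 110] | 274 349 362 [ 65  80 120] | 275 347 362 [ 60  72 103] | 276 349 362 [ 57  73 100] | 277 349 362 [54 71 99] | 278 347 362 [52 65 99] | 279 348 362 [47 58 92] | 280 350 362 [41 56 93] | 281 351 362 [37 53 91] | 282 353 362 [34 52 93] | 283 354 362 [34 54 91] | 284 355 362 [33 52 91] | 285 355 362 [29 51 91] | 286 355 362 [27 50 91] | 287 355 362 [28 50 91] | 288 355 361 [23 48 90] | 289 355 361 [25 49 90] | 290 355 359 [24 54 93] | 291 355 355 [50 67 96] | 
 btn
227 390 397 [ 74 133  79] | 228 388 399 [ 59 130  71] | 229 387 400 [ 65 133  76] | 230 387 401 [ 67 133  75] | 231 387 401 [ 66 133  76] | 232 387 401 [ 67 132  75] | 233 387 401 [ 68 125  75] | 234 388 401 [ 64 103  67] | 235 389 401 [63 94 64] | 236 390 400 [62 93 63] | 237 393 398 [61 86 61] | 
tip [ 0.6276 -0.2466  0.086 ]
body? dropper bottom
```

```bash
cat >> h.py <<'E'
def to_tool(s,tgt):
    d=np.array(tgt)-np.array(s["tool_pos"]);return R.from_quat(s["eef_rot"]).inv().apply(d)
E
python3 - <<'E'
from plant import r
from h import *
np.set_printoptions(precision=4,suppress=True)
S=r.snapshot("scene");print(plane(S,355,262.6,.053),plane(S,394.1,230.4,.042))
s=r.get_state();print(R.from_quat(s["eef_rot"]).as_matrix(),to_tool(s,[.435,-.076,.30]))
E
```

```text
[ 0.4342 -0.0721  0.053 ] [ 0.4199 -0.2394  0.042 ]
[[ 0.9474  0.3202 -0.0001]
 [ 0.3202 -0.9474  0.0003]
 [-0.     -0.0003 -1.    ]] [ 0.3878 -0.4136 -0.0613]
```

Call:
play_rows --targets '[{"jaw": 1, "dz": -0.03}, {"jaw": 1, "dz": -0.03}, {"jaw": 1}, {"jaw": 1}, {"jaw": 1}]'

```text
invalid input
```

```bash
python3 - <<'E'
from plant import r
from h import *
s=r.get_state();print(s["tool_pos"],s["opening"],to_tool(s,[.435,-.076,.30]),s["clock"])
E
```

```text
[ 0.20001504 -0.59201139  0.23854571] 0.9999893366871011 [ 0.38782003 -0.41363894 -0.06132512] 0.35
```

Call:
play_rows --targets '[{"jaw": 1, "dx": 0, "dy": 0, "dz": -0.03, "yaw": 0}, {"jaw": 1, "dx": 0, "dy": 0, "dz": -0.03, "yaw": 0}, {"jaw": 1, "dx": 0.02, "dy": -0.02, "dz": 0, "yaw": 0}, {"jaw": 1, "dx": 0.03, "dy": -0.03, "dz": 0, "yaw": 0}, {"jaw": 1, "dx": 0.03, "dy": -0.03, "dz": 0, "yaw": 0}]'

```text
clock: 0.85
tool_pos: [0.2471, -0.4937, 0.2995]
eef_rot: [0.988, 0.156, -0.001, 0.001]
contact_force: [-0.0, -0.8, 0.6]
opening: 0.571
```

Call:
play_rows --targets '[{"jaw": 1, "dx": 0.031, "dy": -0.034, "dz": 0, "yaw": 0}, {"jaw": 1, "dx": 0.031, "dy": -0.034, "dz": 0, "yaw": 0}, {"jaw": 1, "dx": 0.031, "dy": -0.034, "dz": 0, "yaw": 0}, {"jaw": 1, "dx": 0.031, "dy": -0.034, "dz": 0, "yaw": 0}, {"jaw": 1, "dx": 0.02, "dy": -0.02, "dz": 0, "yaw": 0}]'

```text
clock: 1.35
tool_pos: [0.3393, -0.2919, 0.2998]
eef_rot: [0.988, 0.157, 0.0, 0.002]
contact_force: [0.1, -0.5, -0.4]
opening: 0.116
```

```bash
python3 - <<'E'
from plant import r
from h import *
s=r.get_state();print(s["tool_pos"],s["opening"],to_tool(s,[.435,-.0745,.30]),s["clock"],s["qd"])
W=r.snapshot("wrist");cv2.imwrite("pics/w1.png",W["frame"][:,:,::-1]);print(W["T_tool_cam"],W["mtx"])
E
```

```text
[ 0.33927011 -0.29194974  0.29977454] 0.11586104933716997 [ 0.15831181 -0.17715784 -0.00105783] 1.35 [-0.58789388 -0.10330863 -0.01547526  0.18222362  0.01910624 -0.09824924
 -0.64916647]
[[ 8.51345366e-04  9.65606232e-01  2.60007463e-01  6.76653538e-02]
 [ 9.99999621e-01 -7.74902209e-04 -3.96506471e-04  9.15121056e-04]
 [-1.81388762e-04  2.60007702e-01 -9.65606526e-01 -1.45989480e-01]
 [ 0.00000000e+00  0.00000000e+00  0.00000000e+00  1.00000000e+00]] [[365.61972027   0.         317.96529634]
 [  0.         365.61972027 239.53543412]
 [  0.           0.           1.        ]]
```

View pics/w1.png

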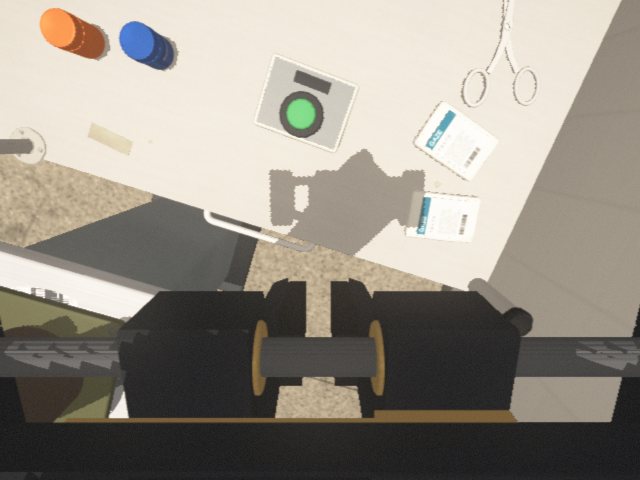

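The wrist view shows the button at (301,114), the jar at (146,45), the orange one at (72,33). I'll approach, settle and measure from the wrist.

Call:
play_rows --targets '[{"jaw": 1, "dx": 0.031, "dy": -0.034, "dz": 0, "yaw": 0}, {"jaw": 1, "dx": 0.031, "dy": -0.034, "dz": 0, "yaw": 0}, {"jaw": 1, "dx": 0.02, "dy": -0.034, "dz": 0, "yaw": 0}, {"jaw": 1, "dx": 0, "dy": -0.02, "dz": 0, "yaw": 0}, {"jaw": 1, "dx": 0, "dy": 0, "dz": 0, "yaw": 0}]'

```text
clock: 1.9
tool_pos: [0.3827, -0.1454, 0.3005]
eef_rot: [0.987, 0.16, 0.003, 0.002]
contact_force: [-0.1, -0.2, 0.0]
opening: 0.006
```

```bash
cat >> h.py <<'E'
def wrist(r):
    s=r.get_state();W=r.snapshot("wrist")
    T=np.eye(4);T[:3,:3]=R.from_quat(s["eef_rot"]).as_matrix();T[:3,3]=s["tool_pos"]
    M=T@W["T_tool_cam"];W["position"]=M[:3,3];W["orientation"]=R.from_matrix(M[:3,:3]).as_quat();return s,W
E
cat > w.py <<'E'
import sys
from plant import r
from h import *
np.set_printoptions(precision=4,suppress=True)
s,W=wrist(r);cv2.imwrite(f"pics/{sys.argv[1]}.png",W["frame"][:,:,::-1])
print(s["tool_pos"],s["eef_rot"],s["opening"],s["clock"],"qdmax",np.abs(s["qd"]).max())
h=cv2.cvtColor(W["frame"],cv2.COLOR_RGB2HSV)
for c,(lo,hi),z in(("blue",(105,125),.053),("red",(0,4),.086),("green",(50,85),.042)):
    m=cv2.inRange(h,(lo,120,60),(hi,255,255))
    if c=="red": m|=cv2.inRange(h,(174,120,60),(180,255,255))
    cs,_=cv2.findContours(m,cv2.RETR_EXTERNAL,cv2.CHAIN_APPROX_NONE)
    for k in sorted(cs,key=cv2.contourArea)[-2:]:
        if cv2.contourArea(k)<60: continue
        mm=np.zeros_like(m);cv2.drawContours(mm,[k],-1,255,-1);P=cloud(W,mm)
        zt=np.percentile(P[:,2],95);Q=P[P[:,2]>zt-.004];b=cv2.boundingRect(k);cx,cy=b[0]+(b[2]-1)/2,b[1]+(b[3]-1)/2
        print(c,b,"ztop",zt,"slice mid",(Q.min(0)+Q.max(0))/2,"ext",np.ptp(Q,axis=0),"ray",plane(W,cx,cy,z))
E
python3 w.py w2
```

```text
[ 0.3827 -0.1454  0.3005] [0.987  0.1604 0.0034 0.0024] 0.005866415971136791 1.9 qdmax 0.04818238817467155
blue (255, 119, 31, 32) ztop 0.05396106383782575 slice mid [ 0.4395 -0.0765  0.0528] ext [0.032  0.0319 0.0053] ray [ 0.4395 -0.0766  0.053 ]
red (492, 0, 28, 9) ztop 0.06929507005341982 slice mid [ 0.6224 -0.2521  0.0684] ext [0.0065 0.0175 0.006 ] ray [ 0.6108 -0.2445  0.086 ]
```

View pics/w2.png

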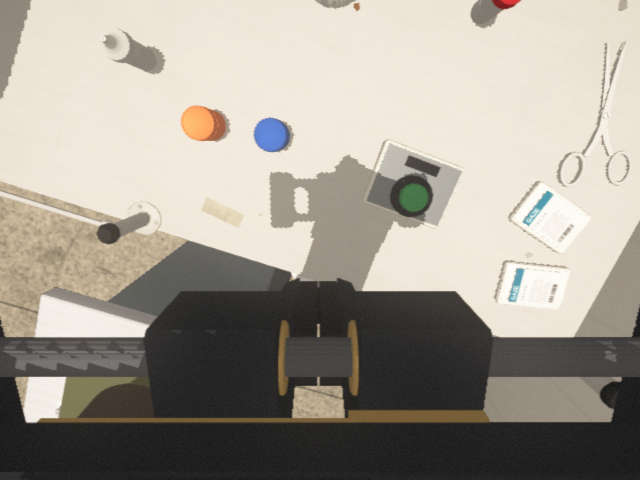

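The wrist view has the jar lid at (270,135), giving (0.4395,-0.0765); top and scene views agree within 4 mm. I take (0.436,-0.0755).

Call:
play_rows --targets '[{"jaw": 1, "dx": 0.03, "dy": -0.021, "dz": 0, "yaw": 0}, {"jaw": 1, "dx": 0.03, "dy": -0.02, "dz": 0, "yaw": 0}, {"jaw": 1, "dx": 0.013, "dy": -0.009, "dz": 0.02, "yaw": 0}, {"jaw": 1, "dx": 0, "dy": 0, "dz": 0.045, "yaw": 0}, {"jaw": 1, "dx": 0, "dy": 0, "dz": 0.04, "yaw": 0}]'

```text
clock: 2.45
tool_pos: [0.4487, -0.0854, 0.1979]
eef_rot: [0.988, 0.151, 0.013, 0.007]
contact_force: [0.9, -1.1, -1.2]
opening: 0.009
```

```bash
python3 w.py w3;python3 -c "
from plant import r
from h import *
s=r.get_state();print(to_tool(s,[.436,-.0755,.083]))"
```

```text
[ 0.4487 -0.0854  0.1979] [0.9884 0.1512 0.0133 0.0073] 0.009032750353703019 2.45 qdmax 1.1976127739037892
blue (286, 222, 34, 35) ztop 0.05377406635046607 slice mid [ 0.4398 -0.0799  0.0529] ext [0.0306 0.0243 0.0047] ray [ 0.4397 -0.0788  0.053 ]
red (582, 38, 58, 46) ztop 0.08372054856901127 slice mid [ 0.633  -0.2488  0.0839] ext [0.0085 0.0082 0.0083] ray [ 0.624  -0.2365  0.086 ]
green (462, 288, 32, 30) ztop 0.04315194528145838 slice mid [ 0.4278 -0.2466  0.0422] ext [0.026  0.0307 0.0042] ray [ 0.4273 -0.2467  0.042 ]
[-0.00814497 -0.01371486  0.10960848]
```

Call:
play_rows --targets '[{"jaw": 1, "dx": -0.004, "dy": -0.006, "dz": 0.01, "yaw": 0}, {"jaw": 1, "dx": -0.003, "dy": -0.005, "dz": 0.01, "yaw": 0}, {"jaw": 1, "dx": 0, "dy": 0, "dz": 0.01, "yaw": 0}, {"jaw": 1, "dx": 0, "dy": 0, "dz": 0.01, "yaw": 0}, {"jaw": 1, "dx": 0, "dy": 0, "dz": 0, "yaw": 0}]'

```text
clock: 3.0
tool_pos: [0.438, -0.0849, 0.1506]
eef_rot: [0.989, 0.146, 0.007, 0.008]
contact_force: [0.3, -0.3, 0.2]
opening: 0.002
```

```bash
cat > t.py <<'E'
import sys
from plant import r
from h import *
np.set_printoptions(precision=4,suppress=True)
s=r.get_state();M=R.from_quat(s["eef_rot"]).as_matrix()
print(s["clock"],s["tool_pos"],"qd",np.abs(s["qd"]).max(),"toolx",M[:,0],"z",M[:,2],"tilt deg",np.degrees(np.arccos(-M[2,2])),"delta",to_tool(s,[float(a) for a in sys.argv[1:4]]), "q",s["q"])
E
python3 t.py .437 -.0755 .083; python3 w.py w4
```

```text
3.0 [ 0.438  -0.0849  0.1506] qd 0.020833505444761174 toolx [0.9573 0.2889 0.0123] z [ 0.017  -0.0136 -0.9998] tilt deg 1.2455174690722441 delta [ 0.001  -0.0105  0.0675] q [ 0.165   0.624  -0.1341  2.1942  0.29    0.3225 -1.4961]
[ 0.438  -0.0849  0.1506] [0.9892 0.146  0.0074 0.008 ] 0.0015383066829063028 3.0 qdmax 0.020833505444761174
blue (285, 216, 42, 45) ztop 0.053803427493724576 slice mid [ 0.4399 -0.0793  0.0523] ext [0.0323 0.0256 0.0045] ray [ 0.4405 -0.078   0.053 ]
green (486, 292, 45, 39) ztop 0.04302578967270766 slice mid [ 0.4256 -0.2464  0.0416] ext [0.0306 0.0313 0.0051] ray [ 0.4267 -0.2437  0.042 ]
```

Call:
play_rows --targets '[{"jaw": 1, "dx": 0.001, "dy": -0.005, "dz": 0.015, "yaw": 0}, {"jaw": 1, "dx": 0.001, "dy": -0.005, "dz": 0.015, "yaw": 0}, {"jaw": 1, "dx": 0, "dy": 0, "dz": 0.015, "yaw": 0}, {"jaw": 1, "dx": 0, "dy": 0, "dz": 0.01, "yaw": 0}, {"jaw": 1, "dx": 0, "dy": 0, "dz": 0.005, "yaw": 0}]'

```text
clock: 3.55
tool_pos: [0.4437, -0.0776, 0.0926]
eef_rot: [0.989, 0.144, 0.013, 0.01]
contact_force: [-0.3, 0.2, 0.7]
opening: 0.003
```

```bash
python3 t.py .438 -.076 .083; python3 - <<'E'
from plant import r
import cv2,numpy as np
from h import *
for n,(u,v) in dict(top=(316,284),scene=(355,265)).items():
    d=r.snapshot(n);cv2.imwrite(f"pics/j_{n}.png",cv2.resize(d["frame"][v-60:v+60,u-60:u+60,::-1],(400,400)))
cv2.imwrite("pics/j.png",np.hstack([cv2.imread(f"pics/j_{n}.png") for n in("top","scene")]))
E
```

```text
3.55 [ 0.4437 -0.0776  0.0926] qd 0.14023473201266687 toolx [0.9579 0.2861 0.0234] z [ 0.0289 -0.0153 -0.9995] tilt deg 1.8776447774199991 delta [-0.0053 -0.0034  0.0094] q [ 0.0881  0.749  -0.0436  2.2336  0.324   0.1367 -1.5448]
```

View pics/j.png

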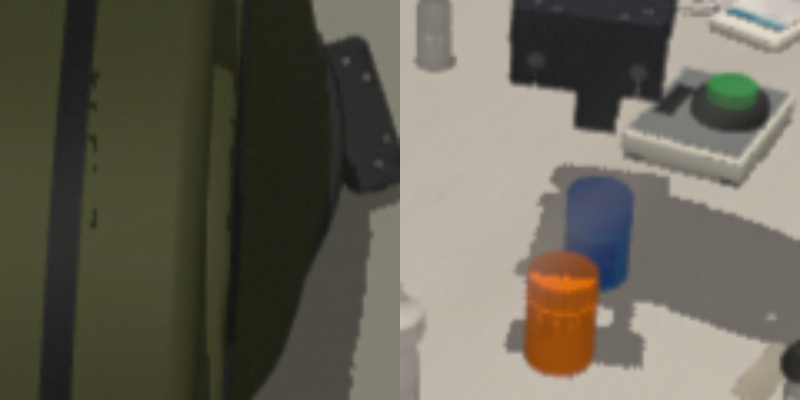

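The scene view shows the closed fingertips hovering above the blue lid with a clear gap (top view blocked by the arm). Fine adjustment, then hold.

Call:
play_rows --targets '[{"jaw": 1, "dx": -0.003, "dy": -0.002, "dz": 0.005, "yaw": 0}, {"jaw": 1, "dx": -0.003, "dy": -0.001, "dz": 0.004, "yaw": 0}, {"jaw": 1, "dx": 0, "dy": 0, "dz": 0, "yaw": 0}, {"jaw": 1, "dx": 0, "dy": 0, "dz": 0, "yaw": 0}, {"jaw": 1, "dx": 0, "dy": 0, "dz": 0, "yaw": 0}]'

```text
clock: 4.15
tool_pos: [0.4375, -0.077, 0.0844]
eef_rot: [0.989, 0.144, 0.014, 0.01]
contact_force: [0.1, -0.2, -0.1]
opening: 0.005
```

```bash
python3 t.py .438 -.076 .083; python3 w.py w5
```

```text
4.15 [ 0.4375 -0.077   0.0844] qd 0.003276680302376293 toolx [0.9581 0.2853 0.0256] z [ 0.0314 -0.0156 -0.9994] tilt deg 2.0067852039567255 delta [ 0.0007 -0.0008  0.0014] q [ 0.0743  0.7657 -0.0226  2.2582  0.3313  0.0904 -1.5531]
[ 0.4375 -0.077   0.0844] [0.9894 0.144  0.0144 0.01  ] 0.00482406735304484 4.15 qdmax 0.003276680302376293
blue (283, 235, 64, 48) ztop 0.05364946531475875 slice mid [ 0.4441 -0.0758  0.0677] ext [0.0254 0.0332 0.0361] ray [ 0.4477 -0.0739  0.053 ]
green (558, 377, 41, 10) ztop 0.0430248754881925 slice mid [ 0.4156 -0.2482  0.0418] ext [0.0109 0.0239 0.0038] ray [ 0.4149 -0.2492  0.042 ]
```

View pics/w5.png

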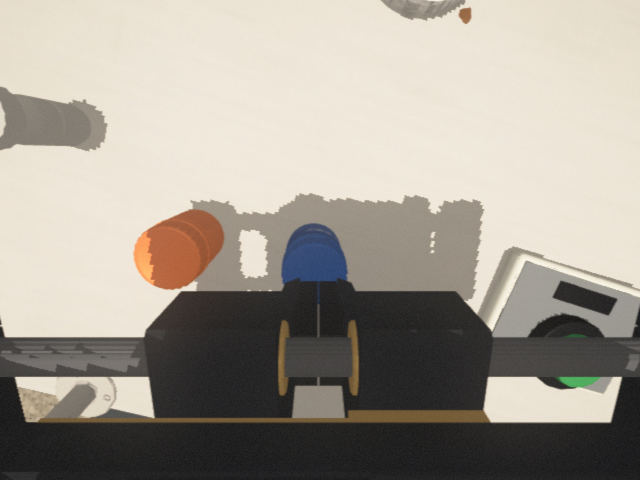

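Wrist view: the jar (centre column ~315) lies right below the shut fingers (column 318). Holding.

Call:
play_rows --targets '[{"jaw": 1, "dx": 0, "dy": 0, "dz": 0, "yaw": 0}, {"jaw": 1, "dx": 0, "dy": 0, "dz": 0, "yaw": 0}, {"jaw": 1, "dx": 0, "dy": 0, "dz": 0, "yaw": 0}, {"jaw": 1, "dx": 0, "dy": 0, "dz": 0, "yaw": 0}, {"jaw": 1, "dx": 0, "dy": 0, "dz": 0, "yaw": 0}]'

```text
clock: 4.7
tool_pos: [0.4381, -0.077, 0.0848]
eef_rot: [0.989, 0.144, 0.015, 0.01]
contact_force: [-0.3, 1.0, -0.6]
opening: 0.007
```

Call:
play_rows --targets '[{"jaw": 1, "dx": 0, "dy": 0, "dz": 0, "yaw": 0}, {"jaw": 1, "dx": 0, "dy": 0, "dz": 0, "yaw": 0}, {"jaw": 1, "dx": 0, "dy": 0, "dz": 0, "yaw": 0}, {"jaw": 1, "dx": 0, "dy": 0, "dz": 0, "yaw": 0}, {"jaw": 1, "dx": 0, "dy": 0, "dz": 0, "yaw": 0}]'

```text
clock: 5.2
tool_pos: [0.4381, -0.077, 0.0847]
eef_rot: [0.989, 0.144, 0.015, 0.01]
contact_force: [0.1, 0.2, 0.3]
opening: 0.005
```

Call:
play_rows --targets '[{"jaw": 1, "dx": 0, "dy": 0, "dz": 0, "yaw": 0}, {"jaw": 1, "dx": 0, "dy": 0, "dz": 0, "yaw": 0}, {"jaw": 1, "dx": 0, "dy": 0, "dz": 0, "yaw": 0}, {"jaw": 1, "dx": 0, "dy": 0, "dz": 0, "yaw": 0}, {"jaw": 1, "dx": 0, "dy": 0, "dz": 0, "yaw": 0}]'

```text
clock: 5.7
tool_pos: [0.4381, -0.077, 0.0847]
eef_rot: [0.989, 0.144, 0.015, 0.01]
contact_force: [0.6, 0.1, 0.1]
opening: 0.008
```

Call:
play_rows --targets '[{"jaw": 1, "dx": 0, "dy": 0, "dz": 0, "yaw": 0}, {"jaw": 1, "dx": 0, "dy": 0, "dz": 0, "yaw": 0}, {"jaw": 1, "dx": 0, "dy": 0, "dz": 0, "yaw": 0}, {"jaw": 1, "dx": 0, "dy": 0, "dz": 0, "yaw": 0}, {"jaw": 1, "dx": 0, "dy": 0, "dz": 0, "yaw": 0}]'

```text
clock: 6.2
tool_pos: [0.4381, -0.077, 0.0847]
eef_rot: [0.989, 0.144, 0.015, 0.01]
contact_force: [0.1, 0.7, -1.0]
opening: 0.008
```

Call:
play_rows --targets '[{"jaw": 1, "dx": 0, "dy": 0, "dz": 0, "yaw": 0}, {"jaw": 1, "dx": 0, "dy": 0, "dz": 0, "yaw": 0}, {"jaw": 1, "dx": 0, "dy": 0, "dz": 0, "yaw": 0}, {"jaw": 1, "dx": 0, "dy": 0, "dz": 0, "yaw": 0}, {"jaw": 1, "dx": 0, "dy": 0, "dz": 0, "yaw": 0}]'

```text
clock: 6.7
tool_pos: [0.438, -0.077, 0.0847]
eef_rot: [0.989, 0.144, 0.015, 0.01]
contact_force: [0.5, 0.2, 0.5]
opening: 0.003
```

```bash
python3 t.py .63 -.248 .28
```

```text
6.7 [ 0.438  -0.077   0.0847] qd 0.001603817141069033 toolx [0.9581 0.2853 0.0267] z [ 0.0325 -0.0155 -0.9994] tilt deg 2.0634129889221504 delta [ 0.1403  0.2232 -0.1862] q [ 0.0745  0.765  -0.0229  2.2576  0.3314  0.0906 -1.553 ]
```

Held 2.55 s at 32 mm above the lid. Now straight up, then across high.

Call:
play_rows --targets '[{"jaw": 1, "dx": 0, "dy": 0, "dz": -0.03, "yaw": 0}, {"jaw": 1, "dx": 0, "dy": 0, "dz": -0.045, "yaw": 0}, {"jaw": 1, "dx": 0, "dy": 0, "dz": -0.045, "yaw": 0}, {"jaw": 1, "dx": 0, "dy": 0, "dz": -0.045, "yaw": 0}, {"jaw": 1, "dx": 0, "dy": 0, "dz": -0.03, "yaw": 0}]'

```text
clock: 7.2
tool_pos: [0.4291, -0.0733, 0.2825]
eef_rot: [0.989, 0.145, 0.009, 0.009]
contact_force: [0.6, -0.1, -0.2]
opening: 0.004
```

Call:
play_rows --targets '[{"jaw": 1, "dx": 0.018, "dy": 0.028, "dz": 0, "yaw": 0}, {"jaw": 1, "dx": 0.022, "dy": 0.036, "dz": 0, "yaw": 0}, {"jaw": 1, "dx": 0.022, "dy": 0.036, "dz": 0, "yaw": 0}, {"jaw": 1, "dx": 0.018, "dy": 0.028, "dz": 0, "yaw": 0}, {"jaw": 1, "dx": 0, "dy": 0, "dz": 0, "yaw": 0}]'

```text
clock: 7.7
tool_pos: [0.5467, -0.1762, 0.2936]
eef_rot: [0.989, 0.146, 0.014, 0.011]
contact_force: [-0.3, 0.4, -0.3]
opening: 0.003
```

```bash
python3 t.py .63 -.248 .28; python3 w.py w6
```

```text
7.7 [ 0.5467 -0.1762  0.2936] qd 0.07028303427678521 toolx [0.957  0.2891 0.0247] z [ 0.0313 -0.0182 -0.9993] tilt deg 2.0750390166069836 delta [0.0586 0.0924 0.0175] q [ 0.3815  0.5458 -0.2563  1.6845  0.1854  0.9002 -1.2279]
[ 0.5467 -0.1762  0.2936] [0.9891 0.146  0.0141 0.0113] 0.0032284003971965337 7.7 qdmax 0.07028303427678521
blue (184, 264, 30, 27) ztop 0.05393397827951889 slice mid [ 0.4402 -0.0769  0.0526] ext [0.0325 0.0315 0.0048] ray [ 0.4413 -0.0772  0.053 ]
red (391, 140, 30, 28) ztop 0.08382032105627443 slice mid [ 0.6334 -0.2484  0.0837] ext [0.0082 0.0068 0.0077] ray [ 0.6316 -0.2445  0.086 ]
```

View pics/w6.png

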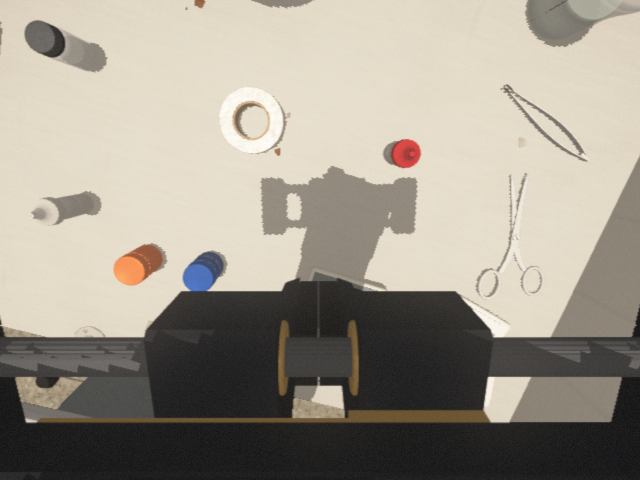

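Wrist view: red cap at (405,153), its tip at ~(409,153), tape at (251,120). Estimates for the tip: (0.633,-0.248) wrist, (0.628,-0.247) scene. I take (0.631,-0.248).

Call:
play_rows --targets '[{"jaw": 1, "dx": 0.018, "dy": 0.028, "dz": 0, "yaw": 0}, {"jaw": 1, "dx": 0.022, "dy": 0.034, "dz": 0, "yaw": 0}, {"jaw": 1, "dx": 0.015, "dy": 0.024, "dz": 0, "yaw": 0}, {"jaw": 1, "dx": 0, "dy": 0, "dz": 0.02, "yaw": 0}, {"jaw": 1, "dx": 0, "dy": 0, "dz": 0.02, "yaw": 0}]'

```text
clock: 8.25
tool_pos: [0.6217, -0.2367, 0.2561]
eef_rot: [0.989, 0.15, 0.011, 0.008]
contact_force: [-0.3, -0.5, 0.0]
opening: 0.004
```

Call:
play_rows --targets '[{"jaw": 1, "dx": 0, "dy": 0, "dz": 0.02, "yaw": 0}, {"jaw": 1, "dx": 0, "dy": 0, "dz": 0.02, "yaw": 0}, {"jaw": 1, "dx": 0, "dy": 0, "dz": 0.015, "yaw": 0}, {"jaw": 1, "dx": 0, "dy": 0, "dz": 0.01, "yaw": 0}, {"jaw": 1, "dx": 0, "dy": 0, "dz": 0, "yaw": 0}]'

```text
clock: 8.75
tool_pos: [0.6164, -0.2303, 0.185]
eef_rot: [0.988, 0.153, 0.005, 0.004]
contact_force: [-0.2, -0.1, 0.4]
opening: 0.007
```

```bash
python3 t.py .631 -.248 .116; python3 w.py w7
```

```text
8.75 [ 0.6164 -0.2303  0.185 ] qd 0.01949078372984325 toolx [0.9528 0.3034 0.0091] z [ 0.0118 -0.0072 -0.9999] tilt deg 0.7905320302756873 delta [0.0079 0.0205 0.0693] q [ 0.4082  0.7924 -0.232   1.5227  0.2273  0.8397 -1.1699]
[ 0.6164 -0.2303  0.185 ] [0.9881 0.1535 0.0053 0.0044] 0.006573593184580953 8.75 qdmax 0.01949078372984325
blue (68, 377, 35, 10) ztop 0.05374807031169278 slice mid [ 0.4303 -0.0792  0.0529] ext [0.015  0.0283 0.0032] ray [ 0.429  -0.0802  0.053 ]
red (329, 203, 37, 39) ztop 0.08432606229620396 slice mid [ 0.6333 -0.2498  0.084 ] ext [0.0078 0.0078 0.0071] ray [ 0.6374 -0.2467  0.086 ]
```

View pics/w7.png

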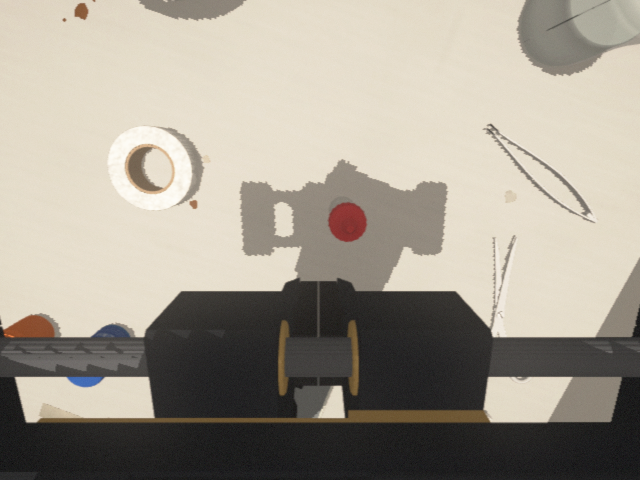

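Wrist view: red cap at (347,222), tip ~(348,227), hand centre column 318; needs ~21 mm along tool y.

Call:
play_rows --targets '[{"jaw": 1, "dx": 0.006, "dy": 0.012, "dz": 0, "yaw": 0}, {"jaw": 1, "dx": 0.004, "dy": 0.011, "dz": 0.005, "yaw": 0}, {"jaw": 1, "dx": 0, "dy": 0, "dz": 0.012, "yaw": 0}, {"jaw": 1, "dx": 0, "dy": 0, "dz": 0.012, "yaw": 0}, {"jaw": 1, "dx": 0, "dy": 0, "dz": 0.005, "yaw": 0}]'

```text
clock: 9.3
tool_pos: [0.6358, -0.2493, 0.1536]
eef_rot: [0.988, 0.154, 0.008, 0.005]
contact_force: [-0.1, -0.5, -0.4]
opening: 0.003
```

```bash
python3 t.py .632 -.249 .116; python3 w.py w8
```

```text
9.3 [ 0.6358 -0.2493  0.1536] qd 0.09809305857581888 toolx [0.9525 0.3042 0.0147] z [ 0.018  -0.0081 -0.9998] tilt deg 1.1332700806593394 delta [-0.0041 -0.0019  0.0375] q [ 0.42    0.8599 -0.2263  1.4687  0.2388  0.8203 -1.152 ]
[ 0.6358 -0.2493  0.1536] [0.988  0.1539 0.0083 0.0054] 0.002625112238657463 9.3 qdmax 0.09809305857581888
blue (18, 377, 56, 46) ztop 0.05340812317791657 slice mid [ 0.5359 -0.1323  0.1503] ext [0.2168 0.1338 0.2019] ray [ 0.4532 -0.088   0.053 ]
red (295, 229, 41, 44) ztop 0.08426440655095063 slice mid [ 0.6341 -0.25    0.0839] ext [0.0072 0.0081 0.0073] ray [ 0.6398 -0.2481  0.086 ]
```

View pics/w8.png

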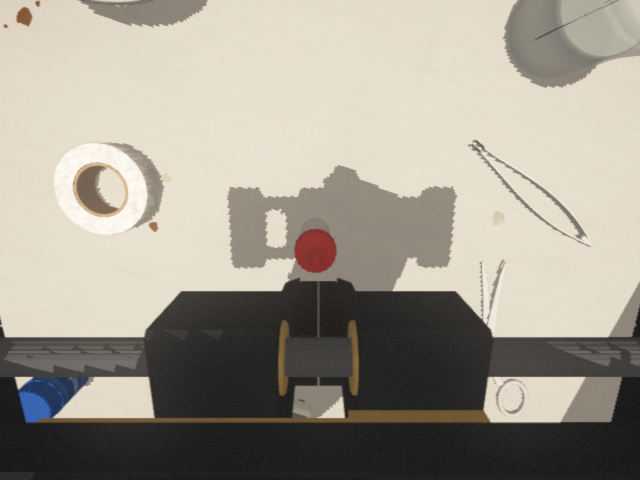

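The cap (315,250; tip ~ (318,259)) is in line with the fingers. Down the last 37 mm slowly.

Call:
play_rows --targets '[{"jaw": 1, "dx": -0.002, "dy": -0.001, "dz": 0.01, "yaw": 0}, {"jaw": 1, "dx": -0.001, "dy": 0, "dz": 0.01, "yaw": 0}, {"jaw": 1, "dx": 0, "dy": 0, "dz": 0.008, "yaw": 0}, {"jaw": 1, "dx": 0, "dy": 0, "dz": 0.004, "yaw": 0}, {"jaw": 1, "dx": 0, "dy": 0, "dz": 0, "yaw": 0}]'

```text
clock: 9.85
tool_pos: [0.6315, -0.248, 0.1172]
eef_rot: [0.988, 0.155, 0.007, 0.004]
contact_force: [1.0, 0.9, -0.1]
opening: 0.007
```

```bash
python3 t.py .632 -.249 .116; python3 - <<'E'
from plant import r
import cv2,numpy as np
d=r.snapshot("scene");cv2.imwrite("pics/s2.png",cv2.resize(d["frame"][140:260,220:380,::-1],(800,600)))
E
```

```text
9.85 [ 0.6315 -0.248   0.1172] qd 0.002050528742190462 toolx [0.9521 0.3055 0.012 ] z [ 0.0147 -0.0064 -0.9999] tilt deg 0.9175293851967419 delta [0.0002 0.0011 0.0012] q [ 0.4161  0.9015 -0.2162  1.5018  0.2526  0.7498 -1.1637]
```

View pics/s2.png

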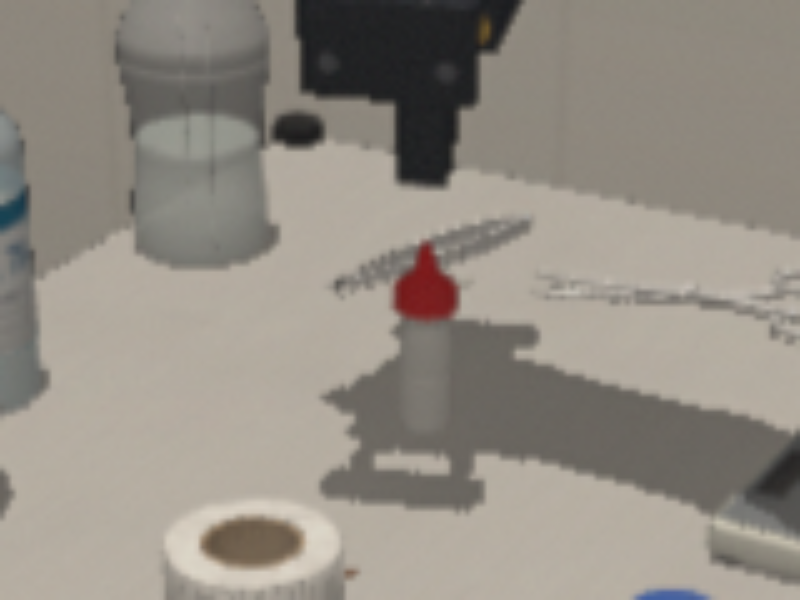

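The scene crop shows the fingertips (425,183) straight above the red tip (427,243), with a clear gap. Holding.

Call:
play_rows --targets '[{"jaw": 1, "dx": 0, "dy": 0, "dz": 0, "yaw": 0}, {"jaw": 1, "dx": 0, "dy": 0, "dz": 0, "yaw": 0}, {"jaw": 1, "dx": 0, "dy": 0, "dz": 0, "yaw": 0}, {"jaw": 1, "dx": 0, "dy": 0, "dz": 0, "yaw": 0}, {"jaw": 1, "dx": 0, "dy": 0, "dz": 0, "yaw": 0}]'

```text
clock: 10.4
tool_pos: [0.633, -0.2485, 0.1192]
eef_rot: [0.988, 0.154, 0.008, 0.005]
contact_force: [-0.1, -0.3, -0.5]
opening: 0.006
```

Call:
play_rows --targets '[{"jaw": 1, "dx": 0, "dy": 0, "dz": 0, "yaw": 0}, {"jaw": 1, "dx": 0, "dy": 0, "dz": 0, "yaw": 0}, {"jaw": 1, "dx": 0, "dy": 0, "dz": 0, "yaw": 0}, {"jaw": 1, "dx": 0, "dy": 0, "dz": 0, "yaw": 0}, {"jaw": 1, "dx": 0, "dy": 0, "dz": 0, "yaw": 0}]'

```text
clock: 10.9
tool_pos: [0.633, -0.2485, 0.1194]
eef_rot: [0.988, 0.154, 0.009, 0.005]
contact_force: [-0.3, -0.7, -0.3]
opening: 0.006
```

Call:
play_rows --targets '[{"jaw": 1, "dx": 0, "dy": 0, "dz": 0, "yaw": 0}, {"jaw": 1, "dx": 0, "dy": 0, "dz": 0, "yaw": 0}, {"jaw": 1, "dx": 0, "dy": 0, "dz": 0, "yaw": 0}, {"jaw": 1, "dx": 0, "dy": 0, "dz": 0, "yaw": 0}, {"jaw": 1, "dx": 0, "dy": 0, "dz": 0, "yaw": 0}]'

```text
clock: 11.4
tool_pos: [0.633, -0.2485, 0.1193]
eef_rot: [0.988, 0.154, 0.009, 0.005]
contact_force: [0.7, 0.2, 0.3]
opening: 0.002
```

Call:
play_rows --targets '[{"jaw": 1, "dx": 0, "dy": 0, "dz": 0, "yaw": 0}, {"jaw": 1, "dx": 0, "dy": 0, "dz": 0, "yaw": 0}, {"jaw": 1, "dx": 0, "dy": 0, "dz": 0, "yaw": 0}, {"jaw": 1, "dx": 0, "dy": 0, "dz": 0, "yaw": 0}, {"jaw": 1, "dx": 0, "dy": 0, "dz": 0, "yaw": 0}]'

```text
clock: 11.9
tool_pos: [0.633, -0.2485, 0.1193]
eef_rot: [0.988, 0.154, 0.009, 0.005]
contact_force: [1.2, -0.6, -0.2]
opening: 0.002
```

Call:
play_rows --targets '[{"jaw": 1, "dx": 0, "dy": 0, "dz": 0, "yaw": 0}, {"jaw": 1, "dx": 0, "dy": 0, "dz": 0, "yaw": 0}, {"jaw": 1, "dx": 0, "dy": 0, "dz": 0, "yaw": 0}, {"jaw": 1, "dx": 0, "dy": 0, "dz": 0, "yaw": 0}, {"jaw": 1, "dx": 0, "dy": 0, "dz": 0, "yaw": 0}]'

```text
clock: 12.4
tool_pos: [0.633, -0.2485, 0.1194]
eef_rot: [0.988, 0.154, 0.009, 0.005]
contact_force: [0.4, -0.1, 0.3]
opening: 0.009
```

Call:
play_rows --targets '[{"jaw": 1, "dx": 0, "dy": 0, "dz": -0.03, "yaw": 0}, {"jaw": 1, "dx": 0, "dy": 0, "dz": -0.045, "yaw": 0}, {"jaw": 1, "dx": 0, "dy": 0, "dz": -0.045, "yaw": 0}, {"jaw": 1, "dx": 0, "dy": 0, "dz": -0.045, "yaw": 0}, {"jaw": 1, "dx": 0, "dy": 0, "dz": -0.01, "yaw": 0}]'

```text
clock: 12.9
tool_pos: [0.6281, -0.2465, 0.2971]
eef_rot: [0.988, 0.155, 0.005, 0.003]
contact_force: [1.4, -0.1, 0.4]
opening: 0.001
```

```bash
python3 t.py .37 -.26 .28
```

```text
12.9 [ 0.6281 -0.2465  0.2971] qd 0.21231055625885245 toolx [0.952  0.3059 0.009 ] z [ 0.011  -0.0049 -0.9999] tilt deg 0.6915306497726911 delta [-0.25   -0.0662  0.0143] q [ 0.4334  0.7048 -0.2568  1.3343  0.1868  1.1138 -1.1052]
```

Held ~2.5 s at 33 mm. Moving high toward the button, stopping short to view it.

Call:
play_rows --targets '[{"jaw": 1, "dx": -0.03, "dy": -0.008, "dz": 0, "yaw": 0}, {"jaw": 1, "dx": -0.043, "dy": -0.012, "dz": 0, "yaw": 0}, {"jaw": 1, "dx": -0.043, "dy": -0.012, "dz": 0, "yaw": 0}, {"jaw": 1, "dx": -0.043, "dy": -0.012, "dz": 0, "yaw": 0}, {"jaw": 1, "dx": -0.043, "dy": -0.012, "dz": 0, "yaw": 0}]'

```text
clock: 13.4
tool_pos: [0.4185, -0.253, 0.2939]
eef_rot: [0.987, 0.158, 0.01, 0.004]
contact_force: [-0.1, -0.7, -0.0]
opening: -0.002
```

Call:
play_rows --targets '[{"jaw": 1, "dx": -0.025, "dy": -0.005, "dz": 0, "yaw": 0}, {"jaw": 1, "dx": -0.01, "dy": 0, "dz": 0.01, "yaw": 0}, {"jaw": 1, "dx": 0, "dy": 0, "dz": 0.02, "yaw": 0}, {"jaw": 1, "dx": 0, "dy": 0, "dz": 0.01, "yaw": 0}, {"jaw": 1, "dx": 0, "dy": 0, "dz": 0, "yaw": 0}]'

```text
clock: 13.9
tool_pos: [0.3724, -0.2602, 0.2513]
eef_rot: [0.988, 0.154, 0.006, 0.004]
contact_force: [0.2, 0.1, 0.2]
opening: 0.007
```

```bash
python3 t.py .424 -.245 .2; python3 w.py w9
```

```text
13.9 [ 0.3724 -0.2602  0.2513] qd 0.009774295277486371 toolx [0.9527 0.3038 0.0108] z [ 0.013  -0.0054 -0.9999] tilt deg 0.8089252133100063 delta [0.0533 0.0007 0.0519] q [ 0.6978  0.4546 -0.2767  2.0524  0.1995  0.6452 -0.9726]
[ 0.3724 -0.2602  0.2513] [0.9881 0.1537 0.006  0.0037] 0.0073512329179816795 13.9 qdmax 0.009774295277486371
blue (120, 62, 38, 41) ztop 0.053936514683789766 slice mid [ 0.4393 -0.0766  0.0526] ext [0.0324 0.0332 0.0052] ray [ 0.4394 -0.0772  0.053 ]
```

View pics/w9.png

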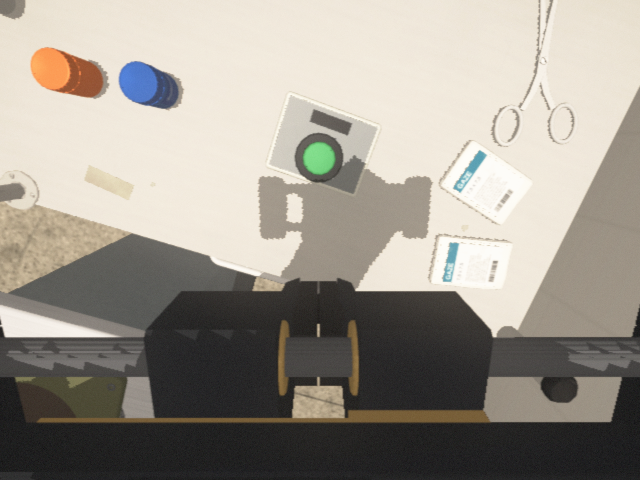

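```bash
python3 - <<'E'
from plant import r
from h import *
s,W=wrist(r);h=cv2.cvtColor(W["frame"],cv2.COLOR_RGB2HSV);m=cv2.inRange(h,(45,80,60),(90,255,255));m[:100]=0;m[220:]=0
v,u=np.nonzero(m);print(u.min(),u.max(),v.min(),v.max(),len(u));b=plane(W,(u.min()+u.max())/2,(v.min()+v.max())/2,.042)
P=cloud(W,m);print(b,np.median(P,axis=0),np.ptp(P,axis=0));b[2]=.12;print(to_tool(s,b))
E
```

```text
302 334 142 174 845
[ 0.42550802 -0.24662254  0.042     ] [ 0.42535722 -0.24699532  0.04182869] [0.03087915 0.03115613 0.01387649]
[0.05300031 0.0017685  0.1323839 ]
```

Call:
play_rows --targets '[{"jaw": 1, "dx": 0.02, "dy": 0.001, "dz": 0, "yaw": 0}, {"jaw": 1, "dx": 0.025, "dy": 0.001, "dz": 0, "yaw": 0}, {"jaw": 1, "dx": 0.007, "dy": 0, "dz": 0.025, "yaw": 0}, {"jaw": 1, "dx": 0, "dy": 0, "dz": 0.04, "yaw": 0}, {"jaw": 1, "dx": 0, "dy": 0, "dz": 0.02, "yaw": 0}]'

```text
clock: 14.5
tool_pos: [0.4334, -0.2487, 0.1715]
eef_rot: [0.988, 0.154, 0.014, 0.009]
contact_force: [-0.2, -0.4, 0.4]
opening: 0.005
```

```bash
python3 t.py .424 -.246 .08; python3 w.py w10
```

```text
14.5 [ 0.4334 -0.2487  0.1715] qd 0.5228544427030422 toolx [0.9524 0.3038 0.025 ] z [ 0.0303 -0.0126 -0.9995] tilt deg 1.8800435622022917 delta [-0.0104 -0.0073  0.0911] q [ 0.561   0.6277 -0.2082  2.0361  0.2715  0.47   -1.1099]
[ 0.4334 -0.2487  0.1715] [0.988  0.1536 0.014  0.0086] 0.004992318735239908 14.5 qdmax 0.5228544427030422
blue (59, 135, 49, 48) ztop 0.05380100231385733 slice mid [ 0.4396 -0.0769  0.0526] ext [0.0329 0.0332 0.0051] ray [ 0.4403 -0.0771  0.053 ]
```

View pics/w10.png

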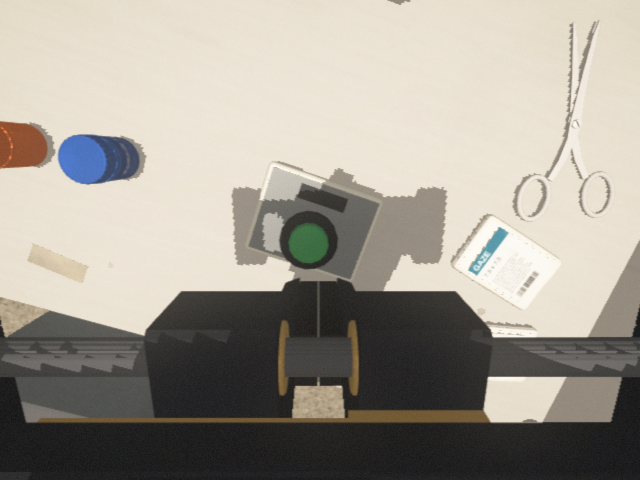

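Wrist view: button at (308,243), hand centre column 318, so a few mm along −y. Correct while descending.

Call:
play_rows --targets '[{"jaw": 1, "dx": -0.004, "dy": -0.004, "dz": 0.015, "yaw": 0}, {"jaw": 1, "dx": -0.004, "dy": -0.003, "dz": 0.02, "yaw": 0}, {"jaw": 1, "dx": -0.002, "dy": 0, "dz": 0.02, "yaw": 0}, {"jaw": 1, "dx": 0, "dy": 0, "dz": 0.015, "yaw": 0}, {"jaw": 1, "dx": 0, "dy": 0, "dz": 0.005, "yaw": 0}]'

```text
clock: 15.05
tool_pos: [0.4282, -0.2467, 0.096]
eef_rot: [0.988, 0.154, 0.017, 0.01]
contact_force: [0.2, -0.9, 0.2]
opening: 0.002
```

```bash
python3 t.py .424 -.246 .055; python3 - <<'E'
from plant import r
import cv2,numpy as np
d=r.snapshot("scene");cv2.imwrite("pics/s3.png",cv2.resize(d["frame"][170:290,310:470,::-1],(800,600)))
E
```

```text
15.05 [ 0.4282 -0.2467  0.096 ] qd 0.11383199763650309 toolx [0.9518 0.3052 0.0298] z [ 0.036  -0.0145 -0.9992] tilt deg 2.2237864435906163 delta [-0.005  -0.003   0.0408] q [ 0.5033  0.761  -0.1176  2.1105  0.3307  0.2475 -1.1612]
```

View pics/s3.png

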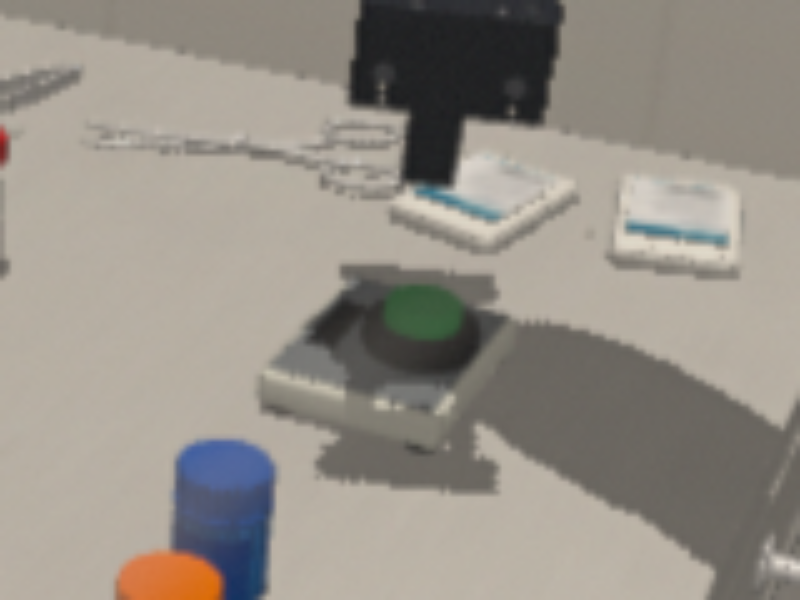

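The fingertips are above the button. Descend while watching joint 6.

Call:
play_rows --targets '[{"jaw": 1, "dx": -0.002, "dy": -0.001, "dz": 0.01, "yaw": 0}, {"jaw": 1, "dx": -0.001, "dy": -0.001, "dz": 0.01, "yaw": 0}, {"jaw": 1, "dx": -0.001, "dy": 0, "dz": 0.01, "yaw": 0}, {"jaw": 1, "dx": 0, "dy": 0, "dz": 0.006, "yaw": 0}, {"jaw": 1, "dx": 0, "dy": 0, "dz": 0, "yaw": 0}]'

```text
clock: 15.6
tool_pos: [0.4285, -0.248, 0.0612]
eef_rot: [0.988, 0.154, 0.02, 0.012]
contact_force: [0.6, -0.4, 0.0]
opening: 0.008
```

```bash
python3 t.py .424 -.246 .036
```

```text
15.6 [ 0.4285 -0.248   0.0612] qd 0.008060526556091917 toolx [0.9517 0.3051 0.0354] z [ 0.0428 -0.0175 -0.9989] tilt deg 2.6466182489690717 delta [-0.0046 -0.0041  0.025 ] q [ 0.4759  0.8307 -0.0701  2.1283  0.3484  0.1463 -1.1751]
```

Call:
play_rows --targets '[{"jaw": 1, "dx": -0.002, "dy": -0.002, "dz": 0.006, "yaw": 0}, {"jaw": 1, "dx": -0.001, "dy": -0.001, "dz": 0.006, "yaw": 0}, {"jaw": 1, "dx": 0, "dy": 0, "dz": 0.004, "yaw": 0}, {"jaw": 1, "dx": 0, "dy": 0, "dz": 0.002, "yaw": 0}, {"jaw": 1, "dx": 0, "dy": 0, "dz": 0, "yaw": 0}]'

```text
clock: 16.1
tool_pos: [0.4258, -0.2465, 0.042]
eef_rot: [0.988, 0.154, 0.02, 0.012]
contact_force: [-0.2, -0.1, 1.4]
opening: 0.01
```

```bash
python3 t.py .424 -.246 .036
```

```text
16.1 [ 0.4258 -0.2465  0.042 ] qd 0.0010951012224860383 toolx [0.9517 0.305  0.0362] z [ 0.0437 -0.0179 -0.9989] tilt deg 2.707545701396887 delta [-0.0017 -0.0012  0.0059] q [ 0.4586  0.8698 -0.0427  2.1431  0.358   0.0875 -1.1854]
```

First contact at z = 0.042, as expected. Press.

Call:
play_rows --targets '[{"jaw": 1, "dx": 0, "dy": 0, "dz": 0.003, "yaw": 0}, {"jaw": 1, "dx": 0, "dy": 0, "dz": 0.003, "yaw": 0}, {"jaw": 1, "dx": 0, "dy": 0, "dz": 0.003, "yaw": 0}, {"jaw": 1, "dx": 0, "dy": 0, "dz": 0.002, "yaw": 0}, {"jaw": 1, "dx": 0, "dy": 0, "dz": 0.002, "yaw": 0}]'

```text
clock: 16.6
tool_pos: [0.4258, -0.2465, 0.0363]
eef_rot: [0.988, 0.155, 0.022, 0.014]
contact_force: [-2.3, 2.8, 22.7]
opening: 0.001
```

```bash
python3 t.py .424 -.246 .036;python3 -c "
from plant import r
print(r.get_state()['contact_force'])"
```

```text
16.6 [ 0.4258 -0.2465  0.0363] qd 0.034261327050043124 toolx [0.9513 0.3059 0.0387] z [ 0.0476 -0.0216 -0.9986] tilt deg 2.998740259010415 delta [-0.0016 -0.001   0.0002] q [ 0.4493  0.8818 -0.0296  2.1491  0.3688  0.0628 -1.1968]
[-2.34566303  2.77660603 22.66983983]
```

22.7 N at z = 0.036: the button is on its stop. Hold a moment, then lift straight up.

Call:
play_rows --targets '[{"jaw": 1, "dx": 0, "dy": 0, "dz": 0.002, "yaw": 0}, {"jaw": 1, "dx": 0, "dy": 0, "dz": 0.001, "yaw": 0}, {"jaw": 1, "dx": 0, "dy": 0, "dz": -0.005, "yaw": 0}, {"jaw": 1, "dx": 0, "dy": 0, "dz": -0.01, "yaw": 0}, {"jaw": 1, "dx": 0, "dy": 0, "dz": -0.02, "yaw": 0}]'

```text
clock: 17.1
tool_pos: [0.4237, -0.2453, 0.0719]
eef_rot: [0.988, 0.155, 0.022, 0.015]
contact_force: [0.2, -0.2, 1.2]
opening: 0.005
```

Call:
play_rows --targets '[{"jaw": 1, "dx": 0, "dy": 0, "dz": -0.03, "yaw": 0}, {"jaw": 1, "dx": 0, "dy": 0, "dz": -0.04, "yaw": 0}, {"jaw": 1, "dx": 0, "dy": 0, "dz": -0.04, "yaw": 0}, {"jaw": 1, "dx": 0, "dy": 0, "dz": -0.04, "yaw": 0}, {"jaw": 1, "dx": 0, "dy": 0, "dz": -0.02, "yaw": 0}]'

```text
clock: 17.6
tool_pos: [0.4139, -0.2408, 0.2487]
eef_rot: [0.988, 0.155, 0.021, 0.015]
contact_force: [0.4, 0.1, -0.5]
opening: 0.005
```

Call:
play_rows --targets '[{"jaw": 1, "dx": -0.02, "dy": 0, "dz": -0.02, "yaw": 0}, {"jaw": 1, "dx": -0.02, "dy": 0, "dz": 0, "yaw": 0}, {"jaw": 1, "dx": 0, "dy": 0, "dz": 0, "yaw": 0}, {"jaw": 1, "dx": 0, "dy": 0, "dz": 0, "yaw": 0}, {"jaw": 1, "dx": 0, "dy": 0, "dz": 0, "yaw": 0}]'

```text
clock: 18.1
tool_pos: [0.3763, -0.2531, 0.2729]
eef_rot: [0.987, 0.155, 0.024, 0.018]
contact_force: [0.9, 0.4, -0.7]
opening: 0.005
```

```bash
python3 t.py .424 -.246 .036; python3 w.py w11; python3 - <<'E'
from plant import r
import cv2,numpy as np
from h import *
s,W=wrist(r);h=cv2.cvtColor(W["frame"],cv2.COLOR_RGB2HSV);m=cv2.inRange(h,(45,80,40),(90,255,255));m[:80]=0;m[270:]=0;m[:,:200]=0;m[:,420:]=0
P=cloud(W,m);print("button",len(P),np.median(P,axis=0))
a=W["frame"];b=r.snapshot("scene")["frame"]
cv2.imwrite("pics/end.png",cv2.resize(np.hstack([b,a])[:,:,::-1],(800,300)))
E
```

```text
18.1 [ 0.3763 -0.2531  0.2729] qd 0.010388659654695726 toolx [0.9505 0.3079 0.0428] z [ 0.0537 -0.027  -0.9982] tilt deg 3.4486587228729726 delta [ 0.0374 -0.0022  0.2388] q [ 0.7166  0.4049 -0.3214  2.0618  0.2131  0.6439 -1.0025]
[ 0.3763 -0.2531  0.2729] [0.9874 0.1555 0.0245 0.0175] 0.005445599143852389 18.1 qdmax 0.010388659654695726
blue (131, 82, 36, 37) ztop 0.05390021521451887 slice mid [ 0.4392 -0.0767  0.0527] ext [0.0323 0.0322 0.0048] ray [ 0.4392 -0.077   0.053 ]
button 731 [ 0.42518444 -0.24686102  0.04182405]
```

View pics/end.png

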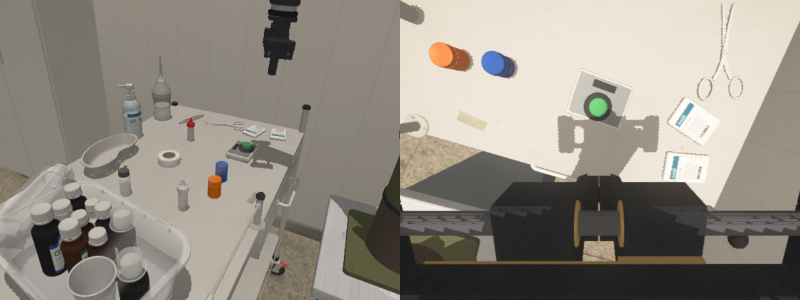

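Everything is standing where it was (red dropper at (190,127), jar at (221,171) in the half-size scene view). The button is back up at z = 0.042, and the hand is high and still.

```bash
python3 -c "
from plant import r
print(r.finish_job())"
```

```text
the job is handed in; nothing more can be done
None
```

I pointed at both items in order, then pressed and released the green button, and handed the job in at about 18 s (limit 58 s). No verdict was reported.

- **Blue jar:** I held the closed fingertips about 32 mm above the lid for about 2.5 s.
- **Red-capped dropper bottle:** I held them about 33 mm above the tip for about 2.5 s. The hand travelled at about 0.28–0.30 m height between the items.
- **Green button:** I pressed it to its stop, reading 22.7 N at a height of 0.036 m. It sprang back to 0.042 m, and I then raised the hand clear.

**Last checks:** the final pictures show the jar within 1 mm of where it was measured before. The other things stand where they were by eye; I did not measure them. Apart from the button press, the force readings stayed at noise level.

**Disagreements:**
- The three cameras' positions differed by 4–6 mm for the jar and the dropper, and up to about 8 mm for the button. I aimed between them, so the fingertips may have been about 3 mm off centre.
- The tool tilted 1–3° over the run, and joint 6 came within about 0.02 rad of its lower limit during the press.

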